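Clamp the rinsed manifold block into its dock with the draw latch

TASK

The rinse-manifold block is standing on end in the steel drip tray: lay it down on the grey rubber mat with its steel keeper on top and let go of it, then take it again from above and lower it into the cradle of the aluminium dock, keeper up and port end towards the latch. Then hook the latch's wire loop over and behind the keeper, and press the lever down past centre until it lies fully home, drawing the block tight against the bulkhead. Leave the other things on the bench alone.

Things in the scene. Friction and masses are not known exactly. Their poses are not given: they have to be found in the camera images.
- block_center (a point): Centre of the loose rinse-manifold block: grey plastic bar 130 x 50 x 50 mm, 0.36 to 0.59 kg, standing on its rear end in the drip tray. Its z axis runs along the length to the port end (six small dark ports), up at the start; x points out of the face with the steel keeper; y runs across the two plain faces, 50 mm apart, by which it can be gripped.
- block_port (a point): Centre of the block's port end face, 65 mm from its centre along z (axes as the block's). At this end a plain lip, 32 mm wide and 10 mm thick, rises 26 mm above the keeper face.
- keeper (a point): Notch of the steel keeper, where the loop's bar rests: 37 mm from the block's centre along x, 3 mm along z (axes as the block's). The keeper is 30 mm wide along y: a foot 8 mm high and 34 mm long, and a 10 mm thick stem rising 30 mm above the face, leaning 15 degrees away from the port end; the notch is behind the stem, on the side away from the port end.
- drip_tray: Fixed square steel tray, 150 x 150 mm, rim 18 mm high, 3 mm floor, in which the block stands. Origin under its centre.
- mat: Fixed grey rubber mat, 160 mm (its x) by 200 mm (its y), top 4 mm above the bench, clear of other things. Origin under its centre.
- dock: Fixed aluminium dock, base plate 300 x 120 x 12 mm. Origin on the bench under the middle of the bulkhead's face; x points level from the bulkhead to the cradle, z up. The bulkhead, 70 mm wide and 58 mm high (90 mm in its middle 34 mm), ends at x = 0. Drawn home, the block's centre is at x = 65, y = 0, z = 37 mm, its top at z = 62 mm, its port end (block +z) at the bulkhead and its keeper up.
- hinge (a point): Hinge axis of the latch lever, on the dock at x = -35, y = 0, z = 70 mm (axes as the dock's; the lever turns in the dock's xz plane).
- lever_tip (a point): Free end of the steel lever with grey plastic grip, a flat bar 22 mm wide and 9 mm thick, 100 mm from the hinge.
- lever (a joint): Lever angle, rad. 0 = fully open, 75 degrees above level, leaning slightly over the cradle: the loop then just drops behind the keeper. 1.833 = closed, level, pointing away from the cradle. Its hinge stays where it is left (0.15 N m). With the loop hooked, closing takes about 6 N at the grip; past centre (about 1.55) the spring holds it shut.
- loop_bar (a point): Middle of the 8 mm cross-bar (along the dock's y) of the steel wire loop. The loop swings freely on the lever, pivoted 30 mm from the hinge, 19 degrees beyond the lever's own direction in the closing sense; bar to pivot 120 mm. Flat cheeks 26 x 22 mm at the bar's ends, 50 mm apart outside, can be gripped across the dock's y. It starts leaning back past upright.
- loop (a joint): Stretch of the loop's spring, m: 0 = slack, at most 0.02; it pulls 4 N per mm. About 0.010 when the latch is closed on the keeper, and 0 if the lever is closed without it.
- reagent: Bystander: white plastic bottle, 64 mm across, 120 mm high. Origin under its centre.
- beaker: Bystander: glass beaker, 72 mm across, 90 mm high. Origin under its centre.
- jar: Bystander: amber glass jar with black cap, 70 mm across, 75 mm high. Origin under its centre.
- brush: Bystander: white brush lying on the bench.
- screwdriver: Bystander: black-handled screwdriver lying on the bench.
- tube_rack: Bystander: white rack with capped tubes, 70 x 200 x 99 mm. Origin under its centre.
- block: The block itself; origin at the centre of its rear end, axes as above.
- nest (a point): Middle of the cradle's floor: 65 mm from the bulkhead, 12 mm above the bench, axes as the dock's. The cradle is open from the bulkhead to an end rail 136 mm away (6 mm lengthwise play for the block), and within 28 mm each side of the middle. Its end rail stands 15 mm above the floor, its side rails 18 mm, all flared outwards at the top.
Not all that is in view belongs to the job. Leave any turquoise or yellow look-alike of the block alone.

How it is judged:
By the outcome, as a careful person would: the job done as asked, in the order asked, and still so for the second after the job is handed in, with the robot touching nothing.
It also fails if it takes over 72 s, if anything falls off the work surface, if the arm or the gripper's body presses on something with over 40 N, if the wrist force passes 120 N, or if a joint passes its speed limit or range.

ROBOT

A 6-joint arm with a two-finger parallel gripper is mounted at the origin on the work surface. World frame = base frame: x ahead of the robot, y to its left, z up, the work surface at z = 0. Lengths are in m, angles in rad, forces in N, time in s.
With the tool pointing down it reaches from about 0.275 to 1 m from the base axis. Payload 8.4 kg.
Tool frame: the origin (TCP) lies on the centre line of the jaws, within the pads' length; the fingertips stand 17 mm ahead of it and the grasp point (between the pads) lies 2 mm behind it (bot.tcp_to_tips is the y of the fingertips in the tool frame, in m); y points along the fingers, z is the direction in which the jaws open and shut, and the axes are right-handed (so a half turn about y gives the same grasp; the last joint's range is limited). The gripper opens to 85 mm and grips with 20 to 120 N. Pads are 22 mm wide; open, the fingers measure 114 mm over their backs; the gripper's body (76 mm by 85 mm) begins 54 mm behind the grasp point. The pads swing forward as they close: fully open they stand 13 mm farther back than shut.
Start: joints at [-1.247, 0.353, 1.633, -0, 1.155, -0.002], TCP at [0.2, -0.592, 0.248] pointing down, gripper open.
Joint ranges: [-2.63, 2.63], [-0.92, 2.1], [0.06, 2.66], [-1.3, 4.44], [0, 2.69], [-3.02, 3.02]. Speed limits (rad/s): [2.22, 2.22, 2.79, 3.14, 3.14, 3.14].

INTERFACE

Orientations are given as a unit quaternion [x, y, z, w].
In Python, from workcell import bot, hand, kinematics, get_obs, vision, hand_in gives the robot as it stands. The module is installed in compiled form; this text tells all that it offers. Calls block until the motion is done:
- bot.reach(position, orientation): joint-space move of the TCP to a pose.
- bot.servo_line(position, ori=None, velocity=0.15): straight line of the TCP; ori=None keeps the orientation; velocity is the mean speed in m/s.
- bot.goto_joints(angles): joint-space move.
- hand.move_gripper(opening, strength=None): finger opening in m; strength is the grip in N (None keeps the last); returns when the fingers have stopped.
- bot.dwell(seconds).
- kinematics.solve_ik(position, orientation): joint angles nearest the present ones, or None.
- get_obs(): the state.
- vision.read_camera(name): name is "side" or "top"; returns a dict with "frame" (400x640x3 uint8, red, green, blue), "intrinsics" (3x3 intrinsics, pixels), "dist" ([k1, k2, p1, p2, k3] as OpenCV has them; the pictures are not rectified), "view" (4x4, takes a point from world to camera coordinates). Camera axes: x right, y down, z forward; pixel columns grow to the right and rows downward; lengths in m; the calibration is good to about 2 mm. A picture is of the moment at which its call begins. There is no depth.
A pose or a line that the arm cannot do raises bot.IKError and nothing moves.
- hand_in(): hands the job in, once; it reports no verdict.
The state is a dict: "time_s": time; "joint_pos": joint angles; "joint_vel": joint speeds; "joint_efforts": joint torques, N m; "position": TCP position; "orientation": TCP orientation; "wrist_force": force on the tool from outside, world axes, zero at the start; "ft_torque": the same for the moment, N m; "gripper_width": finger opening in m.
Only numpy, scipy, OpenCV 4.12 (cv2) and the standard library are available. Lean on these libraries where they do the work, as an engineer would, in place of code of your own. Each camera call takes 0.05 s, during which the arm holds its last target.

## Working session

There is one attempt and no reset: what is moved stays moved. The work goes in short steps, each a Python script; the robot and the scene stay as the last script left them, time stands still between calls to the robot, and variables do not carry over. Pictures are saved under pics/ and viewed, and the job is handed in when it is done.

```bash
mkdir -p pics; python3 - <<'E'
from workcell import bot, hand, kinematics, get_obs, vision
import cv2,numpy as np
o=get_obs(); print({k:np.round(v,3).tolist() for k,v in o.items()})
for n in("side","top"):
    c=vision.read_camera(n); cv2.imwrite(f"pics/{n}0.png",c["frame"][:,:,::-1]); print(n,c["intrinsics"],c["dist"],c["view"])
print(bot.tcp_to_tips)
E
```

```text
{'time_s': 0.0, 'joint_pos': [-1.247, 0.354, 1.634, 0.0, 1.155, -0.002], 'joint_vel': [0.0, -0.0, -0.002, -0.0, -0.002, -0.002], 'joint_efforts': [0.0, -60.526, -34.207, 0.0, 0.009, -0.0], 'position': [0.2, -0.592, 0.248], 'orientation': [-0.115, 0.698, -0.697, 0.115], 'wrist_force': [-0.409, -1.336, -0.499], 'ft_torque': [-0.002, -0.033, 0.005], 'gripper_width': 0.085}
side [[461.36535054   0.         315.78250609]
 [  0.         461.36535054 197.37469674]
 [  0.           0.           1.        ]] [-0.12080401  0.          0.          0.          0.        ] [[-0.96281669 -0.26980454  0.01376694  0.55446358]
 [-0.19863966  0.67248055 -0.71296017  0.14254831]
 [ 0.18310189 -0.68918461 -0.70106938  1.24639313]
 [ 0.          0.          0.          1.        ]]
top [[507.15182379   0.         317.76226988]
 [  0.         507.15182379 195.6583519 ]
 [  0.           0.           1.        ]] [0.02501463 0.         0.         0.         0.        ] [[-0.01005734 -0.99985652  0.01363033  0.10593804]
 [-0.99701562  0.0089835  -0.07667562  0.53710403]
 [ 0.07654217 -0.0143608  -0.99696292  1.52247029]
 [ 0.          0.          0.          1.        ]]
0.017
```

View pics/side0.png

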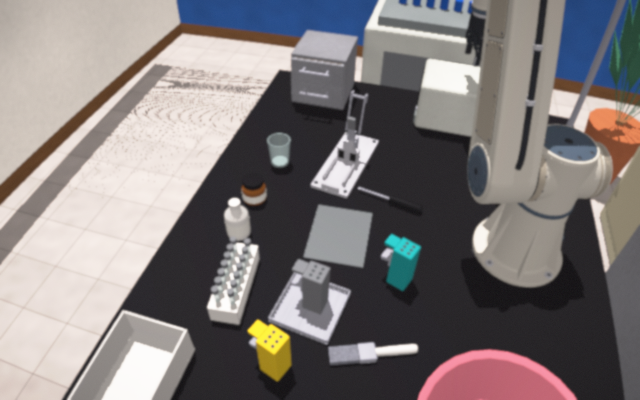

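View pics/top0.png

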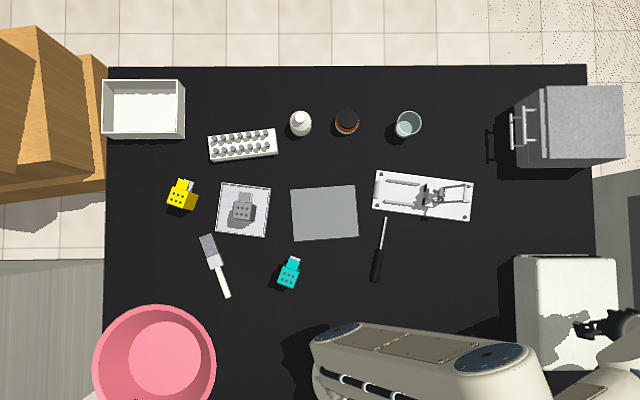

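The top view has the grey block in the tray at about (243,206), the mat at (325,213), and the dock at (423,195). The keeper and lip lean up-image (+x). I'll zoom in next.

```bash
cat > h.py <<'E'
import cv2,numpy as np
from workcell import bot, hand, kinematics, get_obs, vision, hand_in
from scipy.spatial.transform import Rotation as R
def cam(n): return vision.read_camera(n)
def save(c,name,box,s):
    x0,y0,x1,y1=box
    f=cv2.resize(c["frame"][y0:y1,x0:x1,::-1],None,fx=s,fy=s,interpolation=cv2.INTER_CUBIC); cv2.imwrite("pics/"+name,f)
def rays(c,px):
    px=np.array(px,float).reshape(-1,1,2)
    u=cv2.undistortPoints(px,c["intrinsics"],np.array(c["dist"]))[:,0]
    V=np.array(c["view"]); Rm=V[:3,:3]; o=-Rm.T@V[:3,3]
    return o,np.c_[u,np.ones(len(u))]@Rm
def onplane(c,px,z):
    o,d=rays(c,px); return o+d*((z-o[2])/d[:,2])[:,None]
def proj(c,P):
    V=np.array(c["view"]); r,_=cv2.Rodrigues(V[:3,:3])
    return cv2.projectPoints(np.array(P,float).reshape(-1,1,3),r,V[:3,3],c["intrinsics"],np.array(c["dist"]))[0][:,0]
def tri(c1,p1,c2,p2):
    o1,d1=rays(c1,[p1]);o2,d2=rays(c2,[p2]);d1=d1[0];d2=d2[0]
    A=np.c_[d1,-d2];t=np.linalg.lstsq(A,o2-o1,rcond=None)[0]
    a=o1+t[0]*d1;b=o2+t[1]*d2
    return (a+b)/2,np.linalg.norm(a-b)
E
python3 - <<'E'
from h import *
a=cam("top");b=cam("side")
np.save("top.npy",a,allow_pickle=True);np.save("side.npy",b,allow_pickle=True)
save(a,"t_tray.png",(205,170,285,245),8)
save(a,"t_dock.png",(365,160,485,230),6.5)
save(b,"s_tray.png",(260,245,360,345),6)
save(b,"s_dock.png",(300,80,400,205),4.8)
E
```

```text
(no output)
```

View pics/t_tray.png

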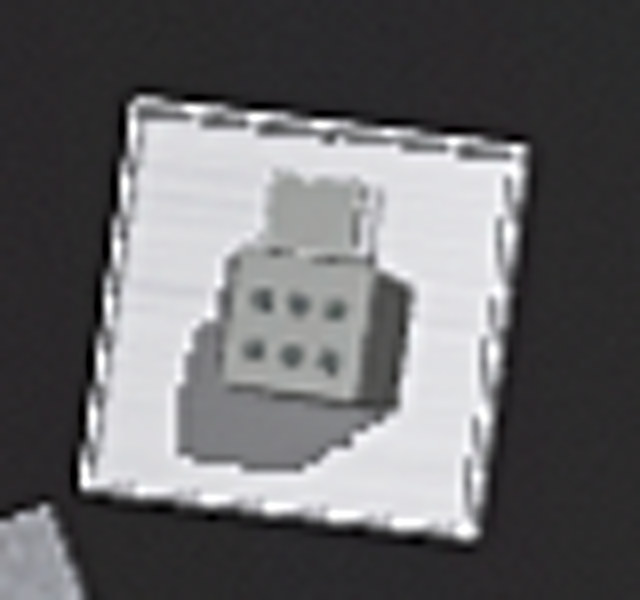

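View pics/t_dock.png

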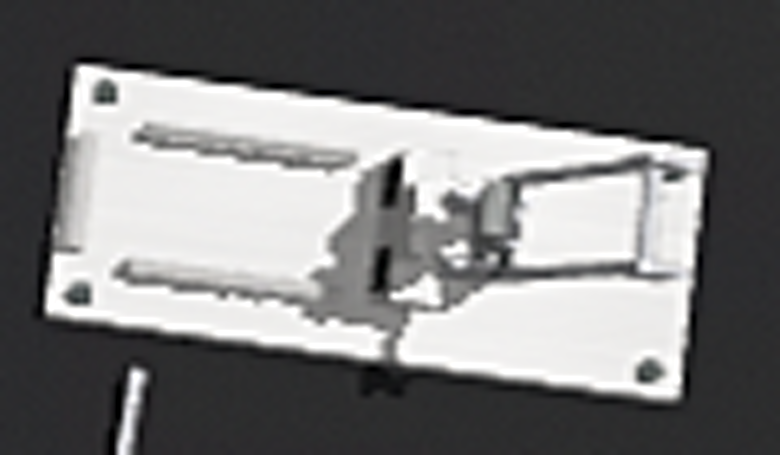

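View pics/s_tray.png

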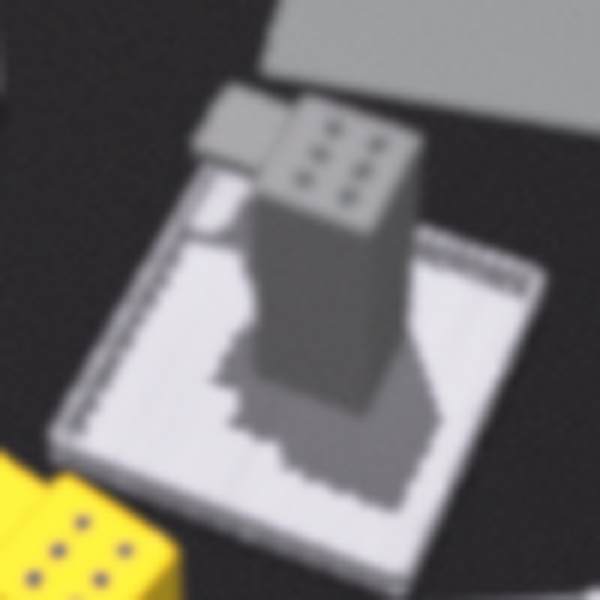

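View pics/s_dock.png

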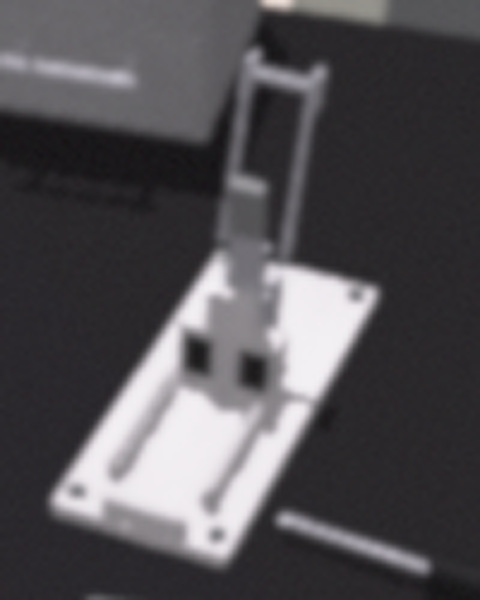

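The side view confirms it: keeper and lip point away from the robot (+x), and the dock cradle runs towards +y with the latch at the -y end. Now I'll measure the positions.

```bash
cat > m.py <<'E'
from h import *
a=np.load("top.npy",allow_pickle=True).item();b=np.load("side.npy",allow_pickle=True).item()
def C(pts,s,o): return np.array(pts,float)/s+np.array(o)-0.5+0.5/s
bt=C([(235,252),(378,265),(362,403),(225,383)],8,(205,170))
P=onplane(a,bt,.133);print("block top cam\n",P.round(4),P.mean(0).round(4))
bs=C([(300,95),(422,135),(370,232),(258,195)],6,(260,245))
Q=onplane(b,bs,.133);print("block side cam\n",Q.round(4),Q.mean(0).round(4))
def quad(c,box,z,thr=150,hi=256):
    x0,y0,x1,y1=box
    g=cv2.cvtColor(c["frame"],cv2.COLOR_RGB2GRAY)[y0:y1,x0:x1]
    g=cv2.resize(g,None,fx=8,fy=8,interpolation=cv2.INTER_CUBIC)
    m=((g>thr)).astype(np.uint8)
    cs=max(cv2.findContours(m,cv2.RETR_EXTERNAL,cv2.CHAIN_APPROX_NONE)[0],key=cv2.contourArea)[:,0]
    px=C(cs,8,(x0,y0))
    W=onplane(c,px,z)
    h=cv2.convexHull(W[:,:2].astype(np.float32))
    r=cv2.minAreaRect(h); return r,cv2.boxPoints(r),W
for n,c,box in(("top",a,(365,160,485,230)),("side",b,(305,130,385,200))):
    r,bp,_=quad(c,box,.012,120);print("dock",n,np.array(r[0]).round(4),np.array(r[1]).round(4),r[2],bp.round(4).tolist())
for n,c,box in(("top",a,(285,180,363,246)),("side",b,(300,200,376,270))):
    r,bp,_=quad(c,box,.004,80);print("mat",n,np.array(r[0]).round(4),np.array(r[1]).round(4),r[2],bp.round(4).tolist())
E
python3 m.py
```

```text
block top cam
 [[0.5163 0.3379 0.133 ]
 [0.5113 0.2879 0.133 ]
 [0.4629 0.2934 0.133 ]
 [0.4704 0.3413 0.133 ]] [0.4902 0.3151 0.133 ]
block side cam
 [[0.5104 0.2926 0.133 ]
 [0.4614 0.2979 0.133 ]
 [0.4686 0.3456 0.133 ]
 [0.5123 0.3413 0.133 ]] [0.4882 0.3194 0.133 ]
dock top [ 0.5371 -0.2199] [0.3021 0.1216] 81.65876770019531 [[0.45509999990463257, -0.3605000078678131], [0.5752999782562256, -0.3781999945640564], [0.6191999912261963, -0.07930000126361847], [0.49889999628067017, -0.0617000013589859]]
dock side [ 0.535  -0.2146] [0.3105 0.1255] 81.60076141357422 [[0.45019999146461487, -0.35899999737739563], [0.574400007724762, -0.3772999942302704], [0.619700014591217, -0.07020000368356705], [0.49559998512268066, -0.05180000141263008]]
mat top [0.4873 0.0818] [0.1617 0.2022] 3.8170042037963867 [[0.39989998936653137, 0.17730000615119934], [0.41339999437332153, -0.02449999935925007], [0.5746999979019165, -0.013799999840557575], [0.5612999796867371, 0.18799999356269836]]
mat side [0.4856 0.0851] [0.1641 0.2058] 3.854834794998169 [[0.3968000113964081, 0.18219999969005585], [0.4106000065803528, -0.023099999874830246], [0.574400007724762, -0.01209999993443489], [0.5605999827384949, 0.19329999387264252]]
```

```bash
cat > d.py <<'E'
from h import *
a=np.load("top.npy",allow_pickle=True).item();b=np.load("side.npy",allow_pickle=True).item()
u=np.array([np.cos(np.radians(81.65)),np.sin(np.radians(81.65)),0]);v=np.array([-u[1],u[0],0]);zz=np.array([0,0,1.])
pts=[(0,35,58),(0,-35,58),(0,17,90),(0,-17,90),(0,35,12),(0,-35,12),(136,0,27),(-35,0,70),(-9.1,0,166.6),(0,28,12),(136,28,30),(136,-28,30)]
for n,c,box,s,o in(("top",a,(365,160,485,230),6.5,(.5371,-.2199,0)),("side",b,(305,80,400,205),4.8,(.535,-.2162,0))):
    f=cv2.resize(c["frame"][box[1]:box[3],box[0]:box[2],::-1],None,fx=s,fy=s,interpolation=cv2.INTER_CUBIC)
    P=[np.array(o)+u*x/1e3+v*y/1e3+zz*z/1e3 for x,y,z in pts]
    for i,p in enumerate(proj(c,P)):
        q=(p+.5-np.array(box[:2]))*s
        cv2.circle(f,tuple(int(k) for k in q),3,(0,0,255),-1);cv2.putText(f,str(i),tuple(int(k)+4 for k in q),0,.4,(0,120,0),1)
    cv2.imwrite(f"pics/dockp_{n}.png",f)
E
python3 d.py
```

```text
(no output)
```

View pics/dockp_top.png

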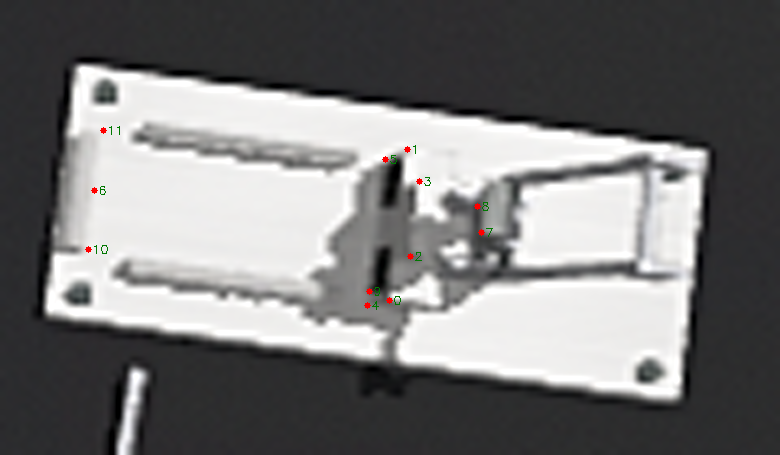

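View pics/dockp_side.png

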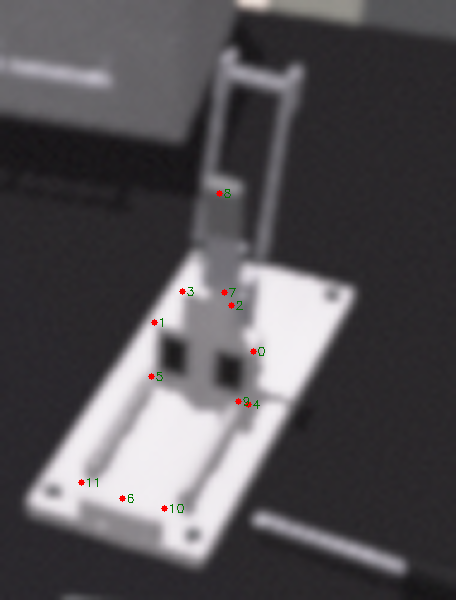

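```bash
python3 - <<'E'
from d import *
pt=np.array([657,222])/6.5+np.array([365,160])-.5
ps=np.array([262,77])/4.8+np.array([305,80])-.5
X,e=tri(a,pt,b,ps);o=np.array([.536,-.218,0])
print(X,e,(X-o)@u,(X-o)@v,X[2])
for n,p in(("t",[pt]),):
  for z in(.17,.19,.21,.22): 
    q=onplane(a,p,z)[0]-o;print(z,q@u,q@v, np.hypot(q@u+.037,z-.1))
# IK tests
bx=.489;by=.317;yaw=np.radians(-6)
Rb=R.from_euler('z',yaw)*R.identity()   # block axes in world
def tool(d,z):  # y along d, z jaw
    d=np.array(d,float);z=np.array(z,float);return R.from_matrix(np.c_[np.cross(d,z),d,z])
for deg in (45,50,55,60,65,70,80,90):
  A=np.radians(deg)
  for s in(1,-1):
    T=Rb*tool([-np.cos(A),0,-np.sin(A)],[0,s,0])
    g=np.array([bx,by,.068])+Rb.apply([.008,0,.042])
    print(deg,s,[None if (q:=kinematics.solve_ik((g-T.apply([0,-.002,0])-T.apply([0,k,0])).tolist(),T.as_quat().tolist())) is None else np.round(q,2).tolist() for k in(0,.1)])
E
```

```text
[ 0.52428426 -0.29008608  0.21437203] 0.0013710814397984287 -0.07302328565002257 0.0011232266233288585 0.2143720292056674
0.17 -0.08583548001535862 -0.004948972362199706 0.08535164971065581
0.19 -0.07997865609770345 -0.002510194335569943 0.0997354745312051
0.21 -0.07412183218004839 -7.141630894019528e-05 0.11609491989059502
0.22 -0.07119342022122087 0.0011479727043746785 0.12477656024440245
45 1 [[0.38, 0.83, 1.38, 0.34, 1.66, -1.18], [0.34, 0.84, 1.17, 0.32, 1.85, -1.15]]
45 -1 [[0.38, 0.83, 1.38, 0.34, 1.66, 1.96], [0.34, 0.84, 1.17, 0.32, 1.85, 1.99]]
50 1 [[0.39, 0.78, 1.43, 0.31, 1.57, -1.18], [0.36, 0.78, 1.24, 0.3, 1.76, -1.15]]
50 -1 [[0.39, 0.78, 1.43, 0.31, 1.57, 1.97], [0.36, 0.78, 1.24, 0.3, 1.76, 1.99]]
55 1 [[0.41, 0.73, 1.47, 0.29, 1.49, -1.16], [0.37, 0.72, 1.3, 0.27, 1.68, -1.14]]
55 -1 [[0.41, 0.73, 1.47, 0.29, 1.49, 1.98], [0.37, 0.72, 1.3, 0.27, 1.68, 2.0]]
60 1 [[0.42, 0.69, 1.52, 0.26, 1.4, -1.15], [0.39, 0.66, 1.36, 0.24, 1.59, -1.13]]
60 -1 [[0.42, 0.69, 1.52, 0.26, 1.4, 1.99], [0.39, 0.66, 1.36, 0.24, 1.59, 2.01]]
65 1 [[0.44, 0.65, 1.57, 0.23, 1.31, -1.13], [0.41, 0.6, 1.43, 0.21, 1.5, -1.11]]
65 -1 [[0.44, 0.65, 1.57, 0.23, 1.31, 2.02], [0.41, 0.6, 1.43, 0.21, 1.5, 2.03]]
70 1 [[0.46, 0.6, 1.62, 0.2, 1.22, -1.1], [0.44, 0.54, 1.49, 0.18, 1.41, -1.08]]
70 -1 [[0.46, 0.6, 1.62, 0.2, 1.22, 2.04], [0.44, 0.54, 1.49, 0.18, 1.41, 2.06]]
80 1 [[0.51, 0.53, 1.72, 0.12, 1.04, -1.02], [0.49, 0.43, 1.62, 0.1, 1.23, -1.01]]
80 -1 [[0.51, 0.53, 1.72, 0.12, 1.04, 2.12], [0.49, 0.43, 1.62, 0.1, 1.23, 2.13]]
90 1 [[0.56, 0.46, 1.82, -0.0, 0.86, -0.9], [0.56, 0.34, 1.75, 0.0, 1.05, -0.9]]
90 -1 [[0.56, 0.46, 1.82, -0.0, 0.86, 2.24], [0.56, 0.34, 1.75, -0.0, 1.05, 2.24]]
```

```bash
cat >> h.py <<'E'
def tool(d,z):
    d=np.array(d,float);z=np.array(z,float);return R.from_matrix(np.c_[np.cross(d,z),d,z])
def tcp(g,T): return (np.array(g)+T.apply([0,.002,0])).tolist()
u=np.array([np.cos(np.radians(81.65)),np.sin(np.radians(81.65)),0]);v=np.array([-u[1],u[0],0]);zz=np.array([0,0,1.])
E
python3 - <<'E'
from h import *
A=np.radians(55)
def ik(g,T):
    q=kinematics.solve_ik(tcp(g,T),T.as_quat().tolist()); return None if q is None else np.round(q,2).tolist()
for psi in(-20,-6,4,10,20,30,45):
    L=R.from_euler('z',psi,degrees=True)*R.from_euler('y',-90,degrees=True)  # block axes world
    c=np.array([.486,.083,.029])
    T=L*tool([-np.cos(A),0,-np.sin(A)],[0,1,0])
    g=c+L.apply([.008,0,.042])
    T2=L*tool([-1,0,0],[0,1,0]);g2=c+L.apply([.016,0,-.01])
    print(psi,T.apply([0,1,0]).round(2),ik(g,T),ik(g-T.apply([0,.1,0]),T),ik(g2,T2),ik(g2+[0,0,.1],T2))
D=R.from_matrix(np.c_[zz,np.cross(-u,zz),-u]);c=np.array([.536,-.218,0])+u*.068+zz*.037
for s in(1,-1):
  T=D*tool([-1,0,0],[0,s,0]);g=c+D.apply([.016,0,-.01]);print(ik(g,T),ik(g+[0,0,.15],T))
  for p in [(-73,214),(-37,220),(48,185),(80,80),(-120,75)]:
     print(p,ik(np.array([.536,-.218,0])+u*p[0]/1e3+zz*p[1]/1e3,T))
E
```

```text
-20 [ 0.77 -0.28 -0.57] [0.76, 0.76, 2.5, 4.18, 1.02, 1.7] None [0.16, 0.47, 2.04, -0.0, 0.64, -1.07] [0.16, 0.3, 1.99, -0.0, 0.86, -1.07]
-6 [ 0.81 -0.09 -0.57] [0.56, 0.83, 2.62, 3.71, 1.21, 1.77] None [0.16, 0.47, 2.04, -0.0, 0.64, -1.31] [0.16, 0.3, 1.99, -0.0, 0.86, -1.31]
4 [ 0.82  0.06 -0.57] None None [0.16, 0.47, 2.04, -0.0, 0.64, -1.48] [0.16, 0.3, 1.99, -0.0, 0.86, -1.48]
10 [ 0.81  0.14 -0.57] None None [0.17, 0.47, 2.04, -0.0, 0.64, -1.58] [0.17, 0.3, 1.99, -0.0, 0.86, -1.58]
20 [ 0.77  0.28 -0.57] [-0.12, 0.87, 2.65, 2.75, 1.3, 1.4] None [0.17, 0.47, 2.04, -0.0, 0.64, -1.75] [0.17, 0.3, 1.99, -0.0, 0.86, -1.75]
30 [ 0.71  0.41 -0.57] [-0.32, 0.81, 2.59, 2.4, 1.14, 1.37] None [0.17, 0.47, 2.04, -0.0, 0.64, -1.92] [0.17, 0.3, 1.99, -0.0, 0.86, -1.92]
45 [ 0.58  0.58 -0.57] [-0.47, 0.74, 2.45, 1.92, 0.98, 1.51] [-0.74, 0.55, 2.5, 1.55, 0.96, 1.68] [0.18, 0.47, 2.04, -0.0, 0.63, -2.18] [0.18, 0.3, 1.99, -0.0, 0.86, -2.18]
None None
(-73, 214) [-0.51, 0.35, 1.72, -0.0, 1.07, 2.78]
(-37, 220) [-0.45, 0.33, 1.74, -0.0, 1.07, 2.84]
(48, 185) [-0.31, 0.34, 1.82, -0.0, 0.99, 2.98]
(80, 80) None
(-120, 75) [-0.58, 0.55, 1.77, -0.0, 0.82, 2.71]
[-0.25, 0.52, 1.9, -0.0, 0.72, -0.11] [-0.25, 0.31, 1.81, -0.0, 1.02, -0.11]
(-73, 214) [-0.51, 0.35, 1.72, -0.0, 1.07, -0.36]
(-37, 220) [-0.45, 0.33, 1.74, -0.0, 1.07, -0.3]
(48, 185) [-0.31, 0.34, 1.82, -0.0, 0.99, -0.16]
(80, 80) [-0.25, 0.48, 1.89, -0.0, 0.77, -0.11]
(-120, 75) [-0.58, 0.55, 1.77, -0.0, 0.82, -0.43]
```

```bash
python3 - <<'E'
from h import *
def ik(g,T):
    q=kinematics.solve_ik(tcp(g,T),T.as_quat().tolist()); return None if q is None else np.round(q,2).tolist()
Rb=R.from_euler('z',-6,degrees=True)
for a,bx,bz in((30,.014,.045),(35,.014,.045),(40,.012,.042),(45,.012,.042)):
  A=np.radians(a)
  for s in(1,-1):
   T=Rb*tool([-np.cos(A),0,-np.sin(A)],[0,s,0]);g=np.array([.489,.317,.068])+Rb.apply([bx,0,bz])
   print("PICK",a,s,ik(g,T),ik(g-T.apply([0,.1,0]),T))
   for psi in range(-90,121,30):
    L=R.from_euler('z',psi,degrees=True)*R.from_euler('y',-90,degrees=True)
    c=np.array([.496,.083,.029])
    T=L*tool([-np.cos(A),0,-np.sin(A)],[0,s,0]); g=c+L.apply([bx,0,bz])
    r=[ik(g,T),ik(g-T.apply([0,.07,0]),T),ik(g+[0,0,.1],T)]
    if r[0] and r[1]: print(a,s,psi,r)
E
```

```text
PICK 30 1 [0.35, 0.97, 1.23, 0.41, 1.91, -1.19] [0.31, 1.03, 0.97, 0.41, 2.11, -1.13]
30 1 -90 [[0.53, 0.62, 1.89, -0.54, 0.99, 0.91], [0.58, 0.54, 1.84, -0.48, 1.12, 0.87], [0.53, 0.46, 1.86, -0.49, 1.15, 0.81]]
30 1 -60 [[0.59, 0.53, 2.11, -0.84, 0.73, 0.77], [0.66, 0.41, 2.09, -0.71, 0.86, 0.67], [0.59, 0.33, 2.08, -0.69, 0.9, 0.55]]
30 1 0 [[0.27, 0.41, 2.46, 3.67, 0.27, 1.3], [0.31, 0.18, 2.5, 4.43, 0.16, 0.55], [0.27, 0.11, 2.41, -0.87, 0.18, -0.47]]
30 1 30 [[-0.07, 0.42, 2.43, 2.05, 0.32, 2.11], [-0.14, 0.2, 2.46, 1.43, 0.32, 2.7], None]
30 1 60 [[-0.24, 0.47, 2.25, 1.14, 0.56, 2.39], [-0.33, 0.32, 2.25, 0.91, 0.67, 2.58], [-0.24, 0.25, 2.21, 0.83, 0.71, 2.76]]
30 1 90 [[-0.25, 0.56, 2.03, 0.72, 0.83, 2.33], [-0.31, 0.46, 1.99, 0.62, 0.96, 2.4], [-0.25, 0.38, 2.0, 0.61, 1.0, 2.49]]
30 1 120 [[-0.16, 0.65, 1.82, 0.46, 1.07, 2.15], [-0.2, 0.58, 1.75, 0.41, 1.2, 2.19], [-0.16, 0.5, 1.79, 0.42, 1.23, 2.24]]
PICK 30 -1 [0.35, 0.97, 1.23, 0.41, 1.91, 1.95] [0.31, 1.03, 0.97, 0.41, 2.11, 2.01]
30 -1 -90 [[0.53, 0.62, 1.89, -0.54, 0.99, -2.23], [0.58, 0.54, 1.84, -0.48, 1.12, -2.27],
[... 5583 characters left out ...]
.74, -0.6, 1.32, -2.12], [0.62, 0.58, 1.8, -0.63, 1.34, -2.19]]
45 -1 -60 [[0.72, 0.65, 2.1, -1.05, 0.93, -2.07], [0.82, 0.55, 2.07, -0.91, 1.03, -2.16], [0.72, 0.44, 2.08, -0.93, 1.05, -2.28]]
45 -1 30 [[-0.2, 0.59, 2.53, 2.4, 0.77, -1.56], [-0.35, 0.4, 2.6, 2.15, 0.7, -1.41], [-0.2, 0.23, 2.51, 1.99, 0.54, -1.04]]
45 -1 60 [[-0.4, 0.6, 2.28, 1.43, 0.79, -1.2], [-0.53, 0.47, 2.29, 1.21, 0.86, -1.06], [-0.4, 0.35, 2.27, 1.19, 0.86, -0.86]]
45 -1 90 [[-0.36, 0.68, 1.99, 0.88, 1.03, -1.05], [-0.45, 0.6, 1.95, 0.78, 1.14, -0.98], [-0.36, 0.49, 1.98, 0.8, 1.16, -0.89]]
45 -1 120 [[-0.24, 0.78, 1.72, 0.56, 1.3, -1.1], [-0.29, 0.74, 1.63, 0.51, 1.42, -1.07], [-0.24, 0.63, 1.71, 0.54, 1.43, -1.02]]
```

```bash
cat >> h.py <<'E'
A45=np.radians(45); BX,BZ=.012,.042
def st(m=""):
    o=get_obs();print(m,"t%.1f"%o["time_s"],"p",np.round(o["position"],4),"F",np.round(o["wrist_force"],1),"w%.4f"%o["gripper_width"]);return o
def pick_T(s=-1): return R.from_euler('z',-6,degrees=True)*tool([-np.cos(A45),0,-np.sin(A45)],[0,s,0])
E
python3 - <<'E'
from h import *
st()
p=get_obs()["position"];bot.servo_line([p[0],p[1],.40],velocity=.3)
T=pick_T();Rb=R.from_euler('z',-6,degrees=True)
g=np.array([.489,.317,.068])+Rb.apply([BX,0,BZ])
bot.reach(tcp(g-T.apply([0,.15,0]),T),T.as_quat().tolist());st()
bot.servo_line(tcp(g-T.apply([0,.08,0]),T));st()
a=cam("top");b=cam("side")
save(a,"t1.png",(160,120,340,260),4);save(b,"s1.png",(220,170,400,350),3.3)
E
```

```text
t0.2 p [ 0.1999 -0.5918  0.2478] F [ 0.2  0.1 -0.2] w0.0855
 t4.3 p [0.6054 0.304  0.2149] F [-0.7  0.4 -0.8] w0.0852
 t5.0 p [0.5565 0.3099 0.1658] F [ 0.9  0.6 -0.4] w0.0856
```

View pics/t1.png

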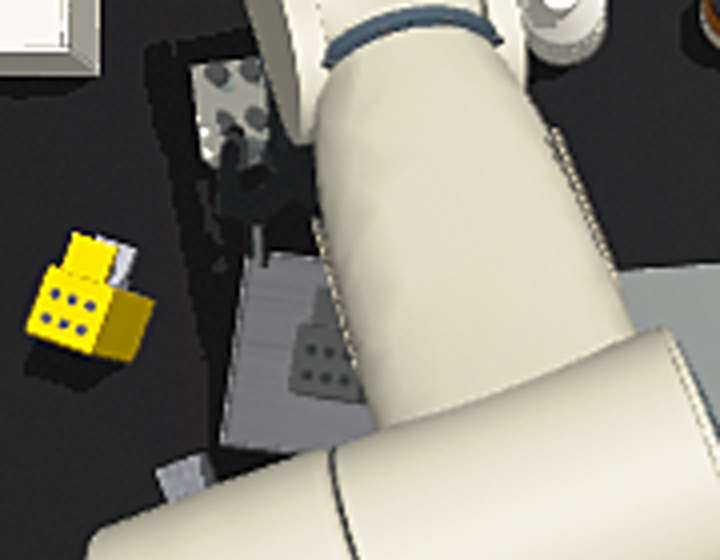

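View pics/s1.png

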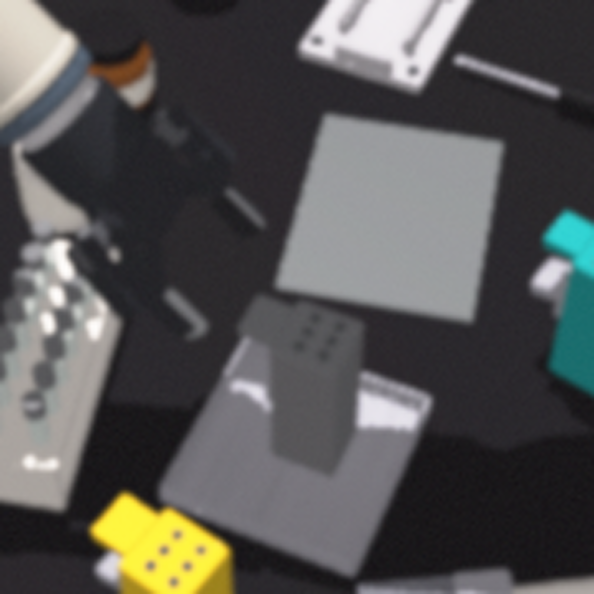

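The fingers straddle the block's lip cleanly and stay clear of the rack. In the side crop, the fingertips are at about (262,225) and (195,335). I'll compare those with the projected positions before closing in.

```bash
python3 - <<'E'
from h import *
b=cam("side");o=get_obs();T=R.from_quat(o["orientation"]);p=np.array(o["position"])
P=[p+T.apply([x,.017-.0,z]) for z in(.0425,-.0425) for x in(-.011,.011)]
f=cv2.resize(b["frame"][170:350,220:400,::-1],None,fx=4,fy=4,interpolation=cv2.INTER_CUBIC)
bl=[(.489,.317)]
Rb=R.from_euler('z',-6,degrees=True)
Q=[np.array([.489,.317,.133])+Rb.apply([x,y,0]) for x in(-.025,.025) for y in(-.025,.025)]
for k,q in enumerate(proj(b,P+Q)): cv2.circle(f,tuple(int(i) for i in (q+.5-[220,170])*4),3,(0,0,255) if k<4 else (0,255,0),-1)
cv2.imwrite("pics/s2.png",f)
E
```

```text
(no output)
```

View pics/s2.png

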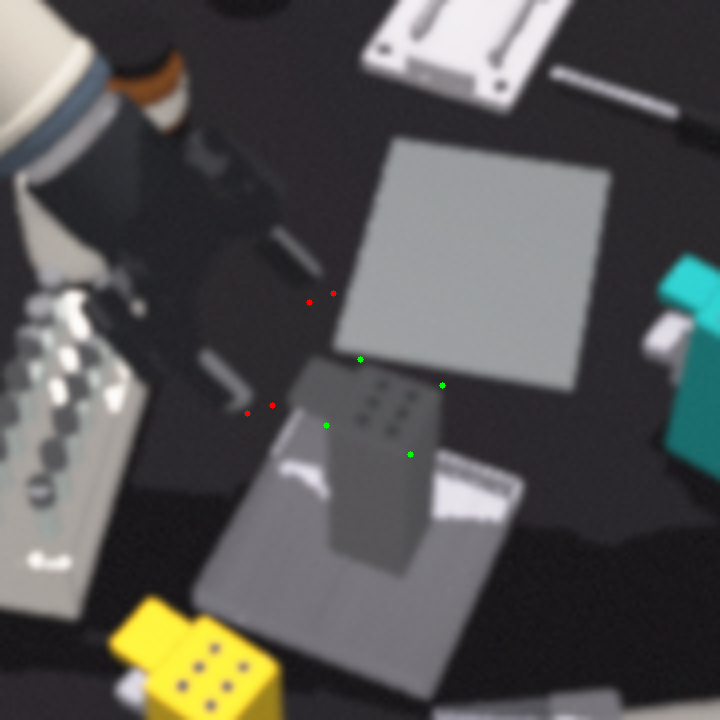

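```bash
python3 - <<'E'
from h import *
T=pick_T();Rb=R.from_euler('z',-6,degrees=True)
g=np.array([.489,.317,.068])+Rb.apply([BX,0,BZ])
bot.servo_line(tcp(g,T),velocity=.1);st("in")
hand.move_gripper(.04,60);st("grip")
b=cam("side");save(b,"s3.png",(220,170,400,350),3.3)
p=get_obs()["position"];bot.servo_line([p[0],p[1],p[2]+.03],velocity=.08);st("lift")
b=cam("side");save(b,"s4.png",(220,170,400,350),3.3)
E
```

```text
in t6.1 p [0.5002 0.316  0.109 ] F [-0.5 -0.   0.3] w0.0853
grip t6.5 p [0.5    0.3158 0.1091] F [ 1.4 -2.   3.7] w0.0491
lift t7.1 p [0.5001 0.3159 0.1394] F [ 0.2  0.2 -3.6] w0.0497
```

View pics/s3.png

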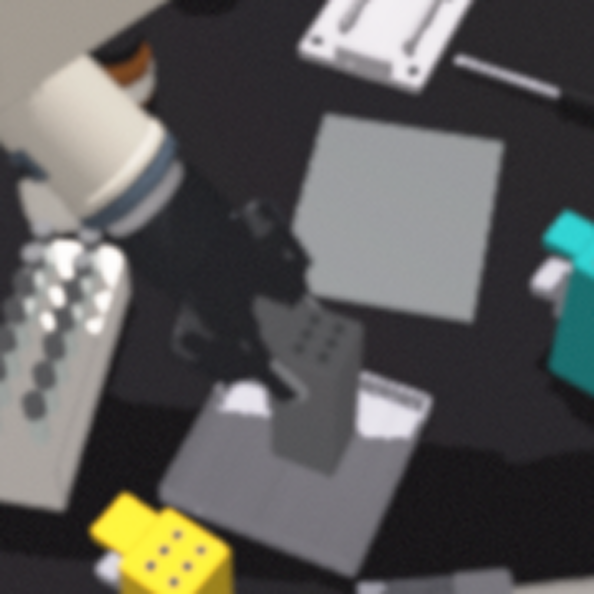

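View pics/s4.png

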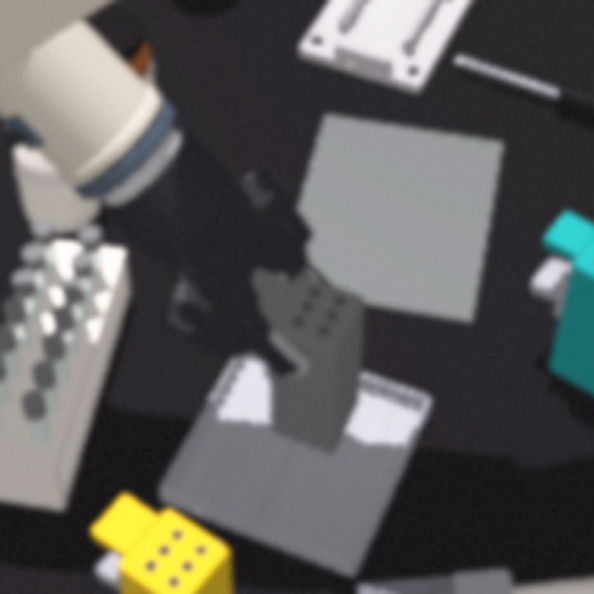

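```bash
cat >> h.py <<'E'
PSI=81.65
def lay(s=-1,psi=PSI):
    L=R.from_euler('z',psi,degrees=True)*R.from_euler('y',-90,degrees=True)
    return L,L*tool([-np.cos(A45),0,-np.sin(A45)],[0,s,0])
E
python3 - <<'E'
from h import *
p=get_obs()["position"];bot.servo_line([p[0],p[1],.34],velocity=.25);st("up")
L,T=lay();c=np.array([.486,.083,.029]);g=c+L.apply([BX,0,BZ])
bot.reach(tcp(g+[0,0,.2],T),T.as_quat().tolist());st("over")
bot.servo_line(tcp(g+[0,0,.03],T),velocity=.15);o=st("near")
a=cam("top");b=cam("side")
save(a,"t5.png",(260,150,400,270),5);save(b,"s5.png",(270,130,430,290),3.7)
E
```

```text
up t8.1 p [0.4994 0.3156 0.3384] F [-0.9  0.6 -3.9] w0.0498
over t10.4 p [0.4803 0.043  0.2396] F [-0.4 -0.1 -3.6] w0.0496
near t11.7 p [0.4805 0.0427 0.0702] F [-0.6  0.5 -3.6] w0.0496
```

View pics/t5.png

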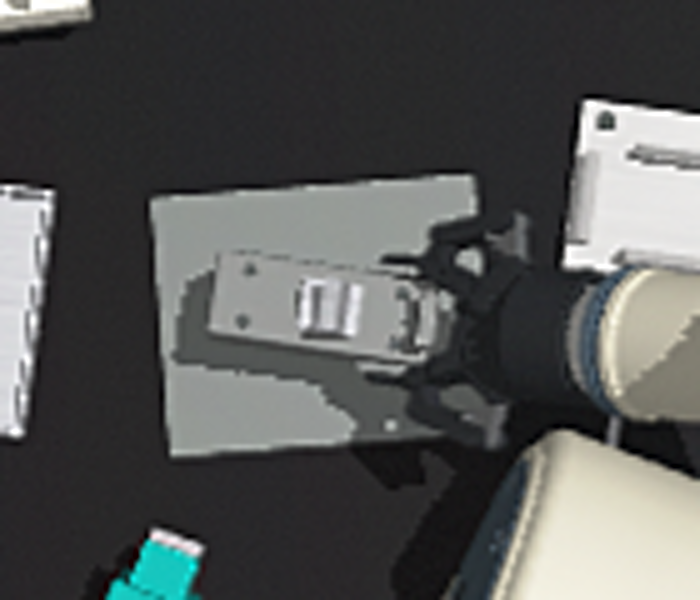

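View pics/s5.png

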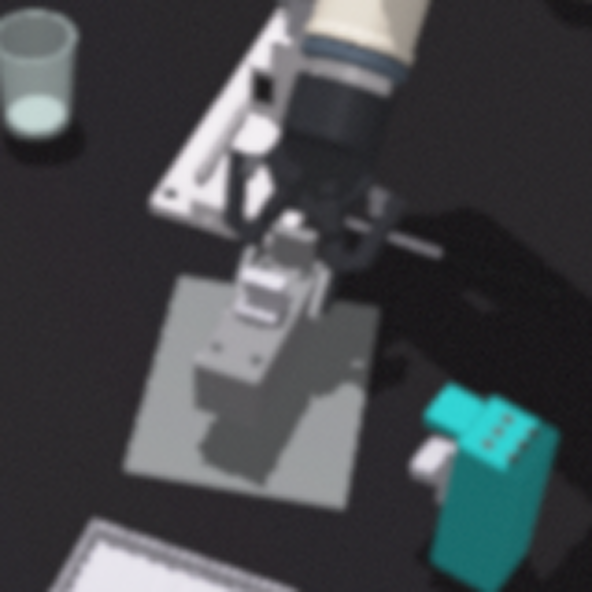

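The block is level above the mat, keeper up, with its port end towards the dock. I'll lower it now, watching the force.

```bash
python3 - <<'E'
from h import *
p=np.array(get_obs()["position"]);f0=get_obs()["wrist_force"][2]
bot.servo_line((p-[0,0,.026]).tolist(),velocity=.06);st()
z=p[2]-.026
for i in range(8):
    f=get_obs()["wrist_force"][2]
    if f-f0>4: break
    z-=.0015;bot.servo_line([p[0],p[1],z],velocity=.03);st()
hand.move_gripper(.085);st("open")
L,T=lay();q=np.array(get_obs()["position"])
bot.servo_line((q-T.apply([0,.11,0])).tolist(),velocity=.2);st("back")
a=cam("top");b=cam("side")
np.save("top2.npy",a,allow_pickle=True);np.save("side2.npy",b,allow_pickle=True)
save(a,"t6.png",(280,170,370,250),7);save(b,"s6.png",(290,190,390,280),6)
E
```

```text
t12.4 p [0.4803 0.0428 0.0439] F [ 0.9  0.2 -3. ] w0.0497
 t12.6 p [0.4806 0.0427 0.0429] F [-0.8  0.1 -4.5] w0.0494
 t12.9 p [0.4806 0.0427 0.0413] F [ 0.6  0.3 -3.9] w0.0494
 t13.1 p [0.4807 0.0427 0.04  ] F [-0.3 -0.8 -0.8] w0.0496
 t13.4 p [0.4808 0.0429 0.0395] F [-3.4 -4.6 12.1] w0.0492
open t13.8 p [0.4805 0.0428 0.0382] F [ 0.5 -0.  -0.3] w0.0847
back t14.5 p [ 0.4689 -0.0338  0.1156] F [-0.4 -0.2  0.1] w0.0851
```

View pics/t6.png

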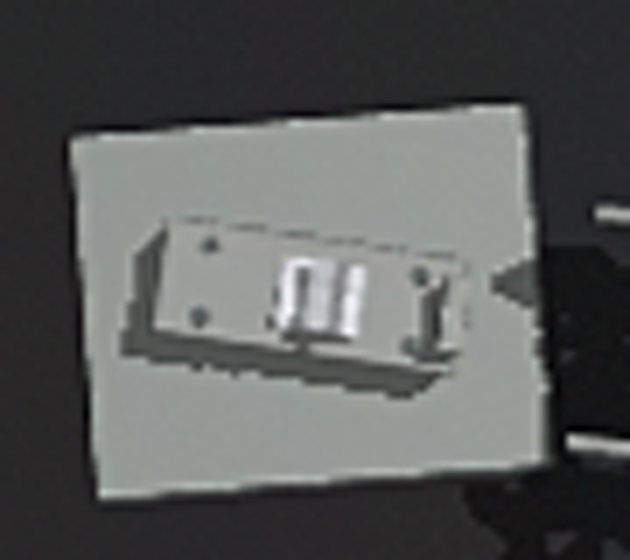

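View pics/s6.png

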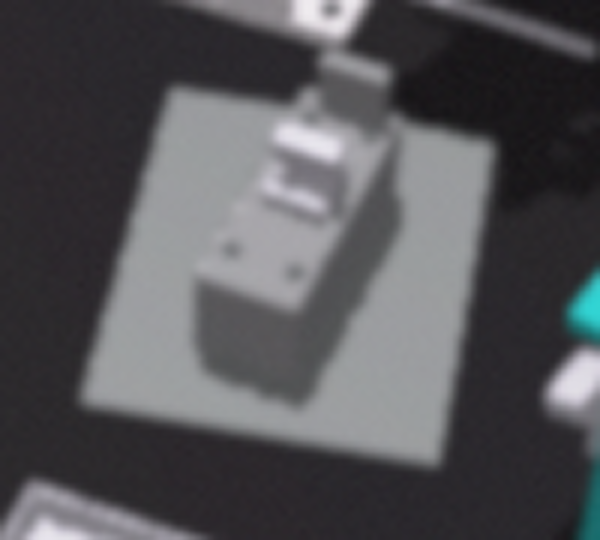

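```bash
python3 - <<'E'
from h import *
a=np.load("top2.npy",allow_pickle=True).item();b=np.load("side2.npy",allow_pickle=True).item()
def C(pts,s,o): return np.array(pts,float)/s+np.array(o)-0.5+0.5/s
P=onplane(a,C([(168,218),(152,330),(455,365),(470,260)],7,(280,170)),.054)
print(P.round(4),P.mean(0).round(4)); d=P[0]+P[1]-P[2]-P[3];print("yaw",np.degrees(np.arctan2(d[1],d[0])),np.linalg.norm(d)/2)
Q=onplane(b,C([(198,268),(302,306)],6,(290,190)),.054);print("side rear corners",Q.round(4),Q.mean(0).round(4), "top rear",(P[0]+P[1]).round(4)/2)
print("expected yaw-centre lateral: v.g", v@np.array([.4805,.0428,0]), "vision v.c", v@P.mean(0))
print("top side centre", (Q.mean(0)-.065*u).round(4))
E
```

```text
[[0.5208 0.1436 0.054 ]
 [0.4733 0.1508 0.054 ]
 [0.4573 0.0226 0.054 ]
 [0.5018 0.0156 0.054 ]] [0.4883 0.0831 0.054 ]
yaw 82.20231817326838 0.12925623540080897
side rear corners [[0.5184 0.1418 0.054 ]
 [0.4698 0.1501 0.054 ]] [0.4941 0.146  0.054 ] top rear [0.49705 0.1472  0.054  ]
expected yaw-centre lateral: v.g -0.4691910279602105 vision v.c -0.4710482693987658
top side centre [0.4847 0.0817 0.054 ]
```

```bash
cat >> h.py <<'E'
DO=np.array([.5358,-.220,0])
D=R.from_matrix(np.c_[zz,np.cross(-u,zz),-u]); TD=D*tool([-1,0,0],[0,-1,0])
def dk(x,y,z): return DO+u*x/1e3+v*y/1e3+zz*z/1e3
E
python3 - <<'E'
from h import *
L,T=lay();q=np.array(get_obs()["position"])
bot.servo_line((q-T.apply([0,.10,0])).tolist(),velocity=.25)
c=np.array([.4864,.083,.029]);g=c+[0,0,.016]
bot.reach(tcp(g+[0,0,.12],TD),TD.as_quat().tolist());st("over")
bot.servo_line(tcp(g,TD),velocity=.12);st("down")
hand.move_gripper(.04,70);o=st("grip")
bot.servo_line(tcp(g+[0,0,.03],TD),velocity=.1);st("lift")
a=cam("top");b=cam("side");save(a,"t7.png",(280,170,370,250),7);save(b,"s7.png",(270,130,410,280),4)
E
```

```text
over t16.3 p [0.4853 0.0831 0.162 ] F [ 0.2 -0.7 -0.3] w0.0846
down t17.4 p [0.4869 0.083  0.0435] F [-0.1 -0.5  0.3] w0.0848
grip t17.9 p [0.4867 0.0831 0.0437] F [-1.5 -0.7  8. ] w0.0487
lift t18.3 p [0.4864 0.083  0.0731] F [-0.3 -0.5 -3.4] w0.0488
```

View pics/s7.png

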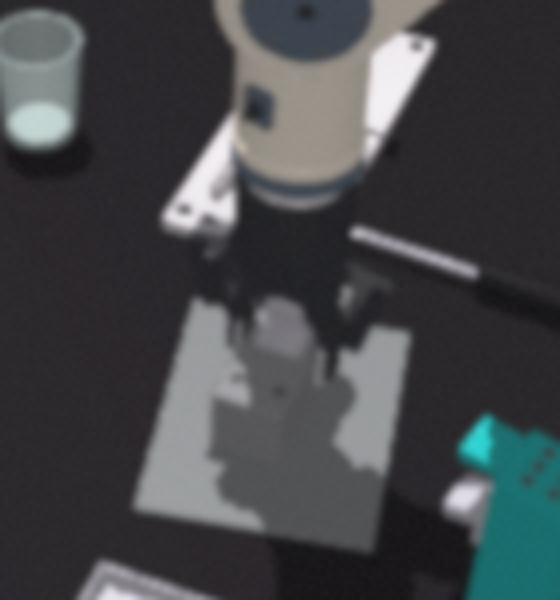

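```bash
python3 - <<'E'
from h import *
q=np.array(get_obs()["position"]);bot.servo_line((q+[0,0,.045]).tolist(),velocity=.2)
bot.servo_line(tcp(dk(110,0,37+16+45),TD),velocity=.25)
bot.servo_line(tcp(dk(71,0,37+16+24),TD),velocity=.12);st("over dock")
a=cam("top");b=cam("side")
save(a,"t8.png",(340,150,480,240),5.5);save(b,"s8.png",(290,80,400,205),4.8)
E
```

```text
over dock t20.3 p [ 0.5459 -0.1495  0.0749] F [-0.9 -0.5 -3.4] w0.0489
```

View pics/t8.png

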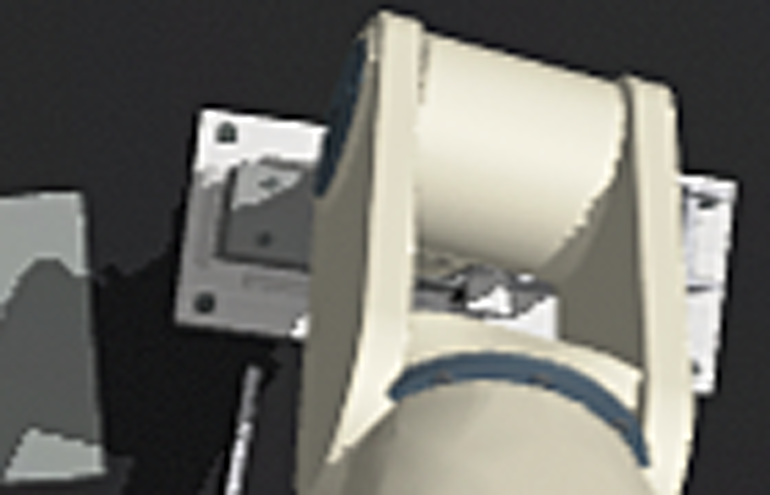

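View pics/s8.png

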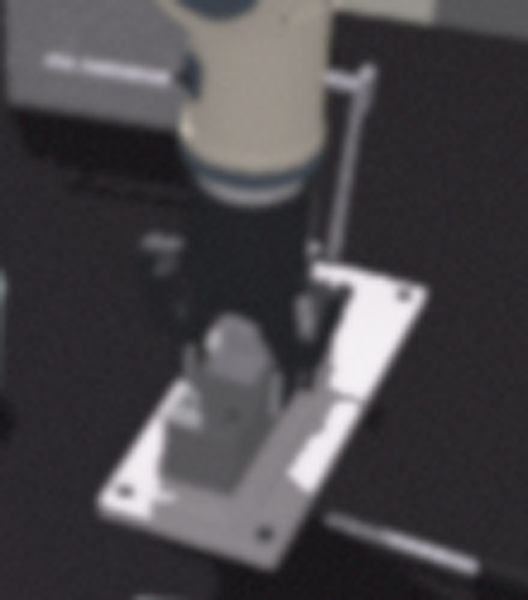

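```bash
python3 - <<'E'
from h import *
a=cam("top");b=cam("side")
def C(pts,s,o): return np.array(pts,float)/s+np.array(o)-0.5+0.5/s
oc=-np.array(a["view"])[:3,:3].T@np.array(a["view"])[:3,3];print(oc,-np.array(b["view"])[:3,:3].T@np.array(b["view"])[:3,3])
P=onplane(a,C([(233,160),(218,250)],5.5,(340,150)),.085)-[.5371,-.2205,0]
print([(p@u,p@v) for p in P])
E
python3 - <<'E'
from h import *
a=cam("top")
save(a,"t9.png",(365,160,405,220),10)
b=cam("side");save(b,"s9.png",(305,140,375,205),9)
E
```

```text
[0.42003338 0.12296166 1.55758524] [0.3339456  0.91273078 0.96780606]
[(np.float64(0.13903293125184332), np.float64(-0.02414640632758738)), (np.float64(0.14088677881141368), np.float64(0.02455077037266793))]
```

View pics/t9.png

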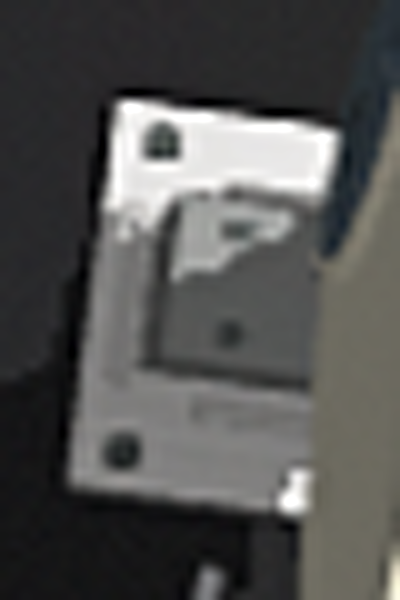

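View pics/s9.png

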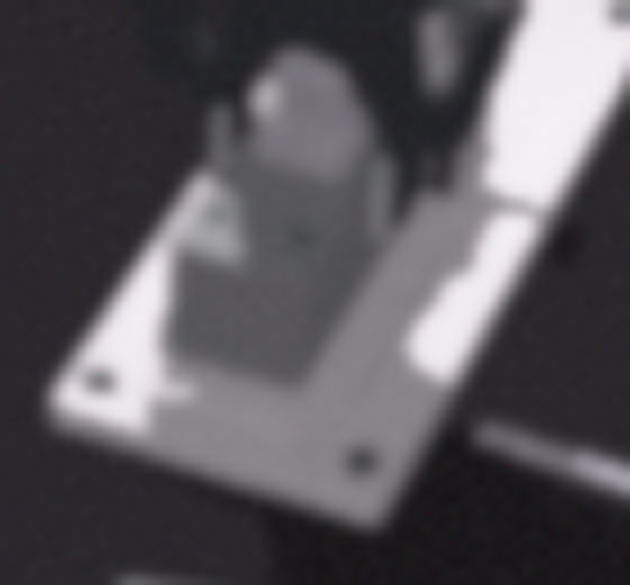

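Lateral alignment looks good, within about 1 mm. The lengthwise estimates differ by about 3 mm, so I'll find the bulkhead with a gentle guarded touch.

```bash
python3 - <<'E'
from h import *
f0=np.array(get_obs()["wrist_force"])@u
x=71
while x>58:
    x-=1.5
    bot.servo_line(tcp(dk(x,0,77),TD),velocity=.03)
    o=get_obs();f=np.array(o["wrist_force"])@u-f0
    print(x,round(f,1),((np.array(o["position"])-DO)@u*1e3).round(2))
    if f>5: break
st()
E
```

```text
69.5 -0.6 69.52
68.0 -0.8 67.89
66.5 -1.0 66.36
65.0 0.4 64.93
63.5 8.2 64.58
 t21.8 p [ 0.5451 -0.1561  0.0751] F [ 1.5  8.  -2.1] w0.0490
```

Contact came at a commanded 64.7 mm against 65 mm nominal, so the dock estimate is good. I'll back off 3 mm and lower.

```bash
python3 - <<'E'
from h import *
bot.servo_line(tcp(dk(67.6,0,77),TD),velocity=.05);st()
f0=get_obs()["wrist_force"][2]
z=77
for s in [8]+[2]*11:
    z-=s
    bot.servo_line(tcp(dk(67.6,0,z),TD),velocity=.05)
    o=get_obs();F=np.round(o["wrist_force"],1);print(z,F,round((o["position"][2]+.002)*1e3,1))
    if F[2]-f0>6: break
E
```

```text
t22.1 p [ 0.5457 -0.153   0.075 ] F [ 0.3  0.4 -3.4] w0.0486
69 [-0.5  0.4 -3.4] 68.4
67 [-0.1 -0.6 -3.4] 66.9
65 [ 0.1 -0.3 -3.5] 64.9
63 [ 0.1 -0.7 -3.5] 62.9
61 [-0.5 -0.  -3.5] 60.8
59 [-0.5 -0.1 -2.6] 58.9
57 [-0.1 -0.9 -4.1] 56.9
55 [ 1.4 -0.4 -3.3] 54.8
53 [-2.3  0.4  5.9] 53.8
```

Touchdown is at the seated height. I'll release, lift and look.

```bash
python3 - <<'E'
from h import *
hand.move_gripper(.085);st("open")
bot.servo_line(tcp(dk(67.6,0,150),TD),velocity=.2)
bot.servo_line(tcp(dk(150,0,290),TD),velocity=.35);st()
a=cam("top");b=cam("side")
np.save("top3.npy",a,allow_pickle=True);np.save("side3.npy",b,allow_pickle=True)
save(a,"t10.png",(365,160,485,230),6.5);save(b,"s10.png",(305,80,400,205),4.8)
E
```

```text
open t24.8 p [ 0.5457 -0.1531  0.051 ] F [-0.1  0.9  0.7] w0.0849
 t26.1 p [ 0.5571 -0.0712  0.2869] F [-0.8  0.  -0.7] w0.0851
```

View pics/t10.png

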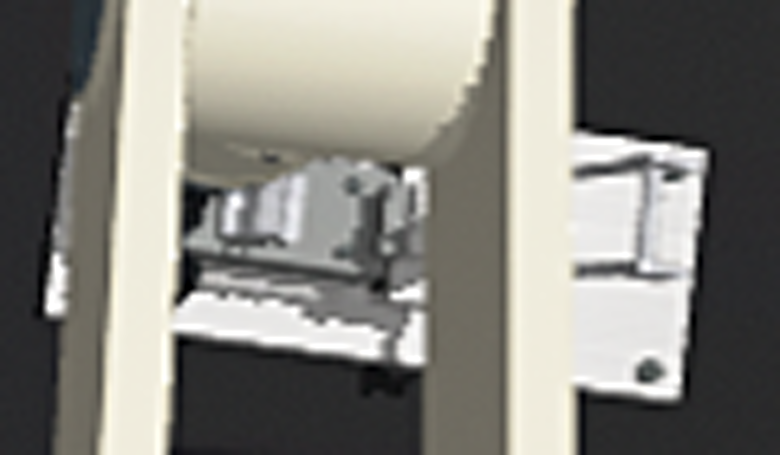

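View pics/s10.png

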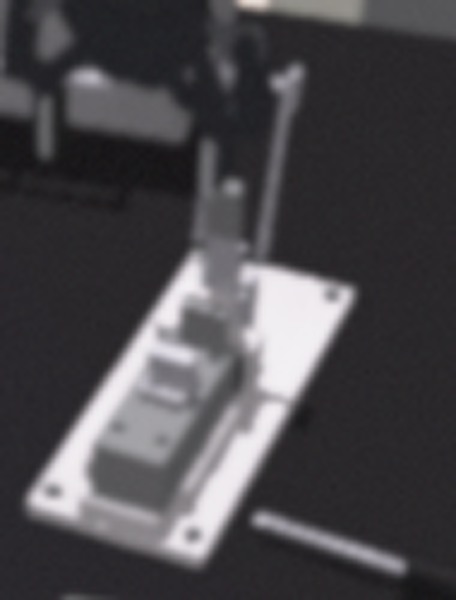

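The block sits flat in the cradle, keeper up, with its port end at the bulkhead. The loop bar hasn't moved. Next is the loop.

```bash
python3 - <<'E'
from h import *
bot.servo_line(tcp(dk(20,1,330),TD),velocity=.35)
bot.servo_line(tcp(dk(-72.5,1,290),TD),velocity=.25)
bot.servo_line(tcp(dk(-72.5,1,216),TD),velocity=.12);st("at bar")
b=cam("side");save(b,"s11.png",(305,60,400,185),4.8)
hand.move_gripper(.046,25);st("grip")
b=cam("side");save(b,"s12.png",(305,60,400,185),4.8)
E
```

```text
at bar t28.1 p [ 0.5248 -0.2915  0.2148] F [-0.2 -0.   1. ] w0.0850
grip t28.5 p [ 0.5248 -0.2919  0.2148] F [ 2.4 -1.   5.4] w0.0496
```

View pics/s11.png

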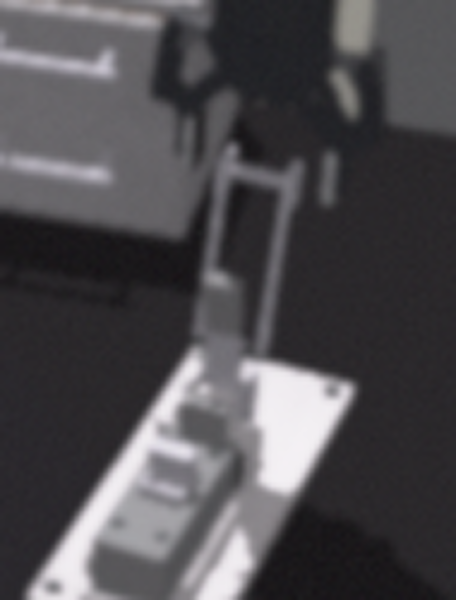

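View pics/s12.png

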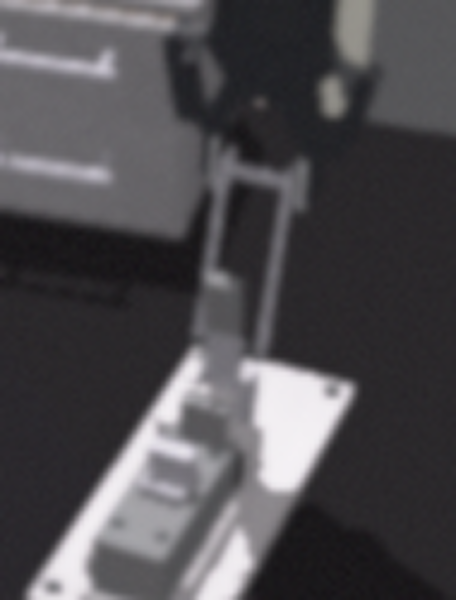

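The pads are on the cheeks at 49.6 mm. Now I'll swing the loop along its arc.

```bash
python3 - <<'E'
from h import *
th0=np.degrees(np.arctan2(115,-35.5))
print(th0)
for th in list(np.arange(100,-10,-8)):
    t=np.radians(th)
    bot.servo_line(tcp(dk(-37+120*np.cos(t),1,100+120*np.sin(t)+1),TD),velocity=.13)
    o=get_obs();F=np.array(o["wrist_force"]);print(round(th),F.round(1),"%.4f"%o["gripper_width"],"t%.1f"%o["time_s"])
    if np.linalg.norm(F)>25: break
b=cam("side");save(b,"s13.png",(305,80,400,205),4.8)
a=cam("top");save(a,"t13.png",(365,160,485,230),6.5)
E
```

```text
107.15522966863465
100 [ 4.2 -0.7  4. ] 0.0493 t28.8
92 [ 5.9 -0.6  2.4] 0.0498 t29.1
84 [ 5.9 -1.2 -1.6] 0.0494 t29.4
76 [ 5.9 -1.1 -1.1] 0.0493 t29.7
68 [ 6.  -1.6 -0.6] 0.0494 t29.9
60 [ 4.5 -0.6  0.2] 0.0497 t30.2
52 [5.4 0.5 0.4] 0.0495 t30.5
44 [5.  1.3 0.7] 0.0496 t30.8
36 [5.1 1.3 1.6] 0.0496 t31.0
28 [5.3 1.9 2.6] 0.0495 t31.3
20 [5.  2.4 1.8] 0.0497 t31.6
12 [ 5.8  3.  -0.1] 0.0494 t31.9
4 [5.4 2.7 0.4] 0.0491 t32.1
-4 [6.  2.6 0.5] 0.0493 t32.4
```

View pics/s13.png

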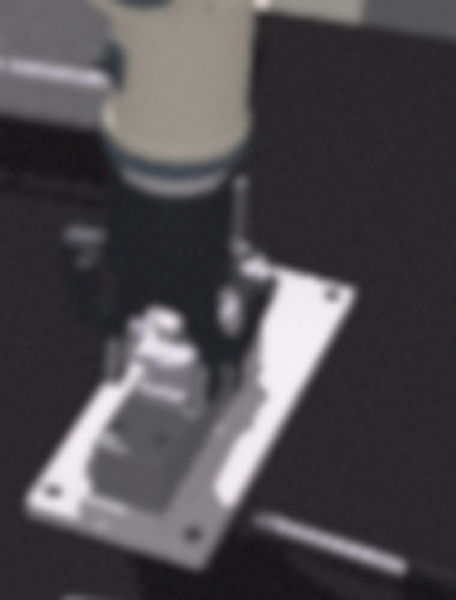

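```bash
python3 - <<'E'
from h import *
for th in (-7,-9,-10.5,-11.5):
    t=np.radians(th)
    bot.servo_line(tcp(dk(-37+120*np.cos(t),1,100+120*np.sin(t)+1),TD),velocity=.08)
    o=get_obs();F=np.array(o["wrist_force"]);print(th,F.round(1),"t%.1f"%o["time_s"])
    if np.linalg.norm(F)>16: break
hand.move_gripper(.085);st("open")
bot.servo_line(tcp(dk(82,1,160),TD),velocity=.2)
bot.servo_line(tcp(dk(200,1,260),TD),velocity=.4)
b=cam("side");save(b,"s14.png",(305,80,400,205),4.8)
a=cam("top");save(a,"t14.png",(365,160,485,230),6.5);st()
E
```

```text
-7 [7.  3.  1.3] t32.8
-9 [6.  3.8 1.1] t33.0
-10.5 [6.1 4.3 1.2] t33.3
-11.5 [ 2.1  6.6 13.5] t33.5
open t34.0 p [ 0.5459 -0.14    0.0746] F [-0.1  0.2 -0.7] w0.0848
 t35.2 p [ 0.5626 -0.0224  0.2558] F [-0.1  0.1 -0.4] w0.0848
```

View pics/s14.png

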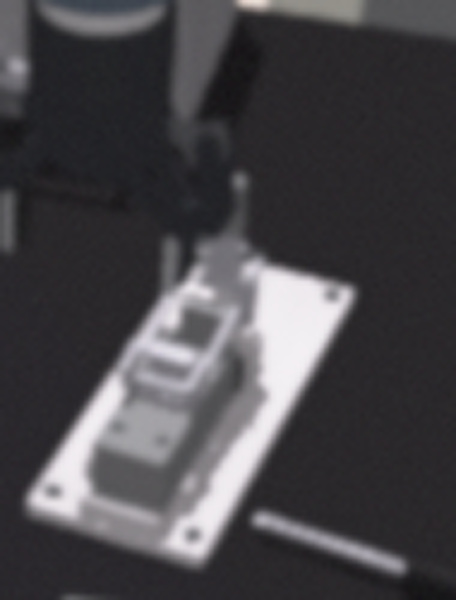

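View pics/t14.png

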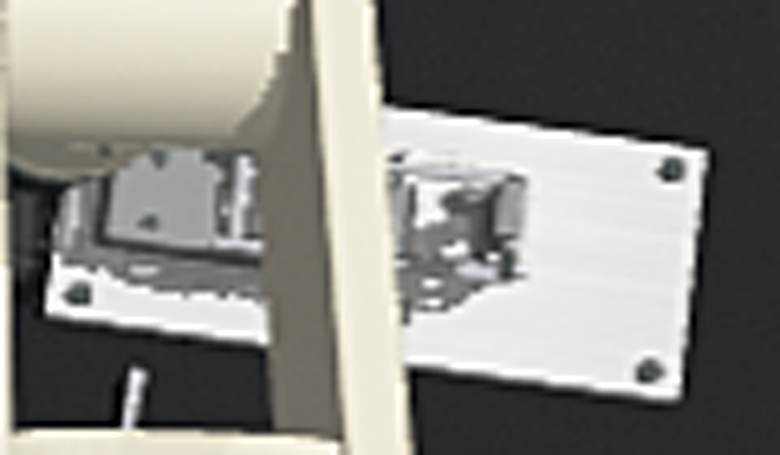

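The loop lies over the lip and keeper, with its bar behind the stem on the rear side (side crop about (170,380)). Now the lever: fingers closed, pushing along its arc.

```bash
python3 - <<'E'
from h import *
hand.move_gripper(0.0,40)
def tp(cx,cz): return (dk(cx+11,0,cz+17)).tolist()
bot.servo_line(tp(60,240),velocity=.4)
bot.servo_line(tp(12,200),velocity=.3)
bot.servo_line(tp(8,146),velocity=.2);st("beside lever")
b=cam("side");save(b,"s15.png",(305,80,400,205),4.8)
def corner(th,r=80):
    t=np.radians(th);return -35+r*np.cos(t)+4.5*np.sin(t),70+r*np.sin(t)-4.5*np.cos(t)
for th in range(75,166,10):
    bot.servo_line(tp(*corner(th)),velocity=.08)
    o=get_obs();F=np.array(o["wrist_force"]);print(th,"Fu %.1f Fv %.1f Fz %.1f"%(F@u,F@v,F[2]),"t%.1f"%o["time_s"])
    if np.linalg.norm(F)>35: break
b=cam("side");save(b,"s16.png",(305,80,400,205),4.8)
E
```

```text
beside lever t37.2 p [ 0.5391 -0.2002  0.1637] F [ 0.2 -0.4 -0.5] w0.0002
75 Fu 0.3 Fv -0.8 Fz -0.0 t37.6
85 Fu -0.8 Fv 0.5 Fz -0.8 t37.9
95 Fu -0.2 Fv 0.7 Fz -0.3 t38.2
105 Fu 0.4 Fv 0.4 Fz 0.6 t38.6
115 Fu 1.3 Fv -0.4 Fz -0.3 t38.9
125 Fu 0.4 Fv 0.5 Fz 1.9 t39.2
135 Fu 0.4 Fv -0.6 Fz 2.5 t39.5
145 Fu -0.1 Fv -0.6 Fz 1.7 t39.9
155 Fu 0.0 Fv 0.3 Fz 0.4 t40.2
165 Fu -0.8 Fv -0.7 Fz 0.9 t40.5
```

View pics/s16.png

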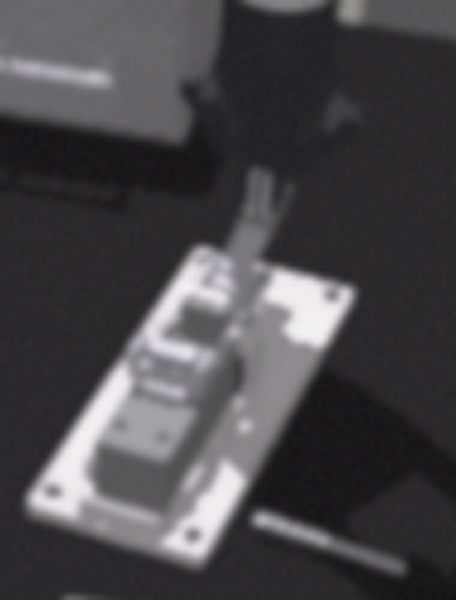

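```bash
python3 - <<'E'
from h import *
b=cam("side");save(b,"s17.png",(320,110,380,190),9)
a=cam("top");save(a,"t17.png",(365,160,485,230),6.5)
E
```

```text
(no output)
```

View pics/s17.png

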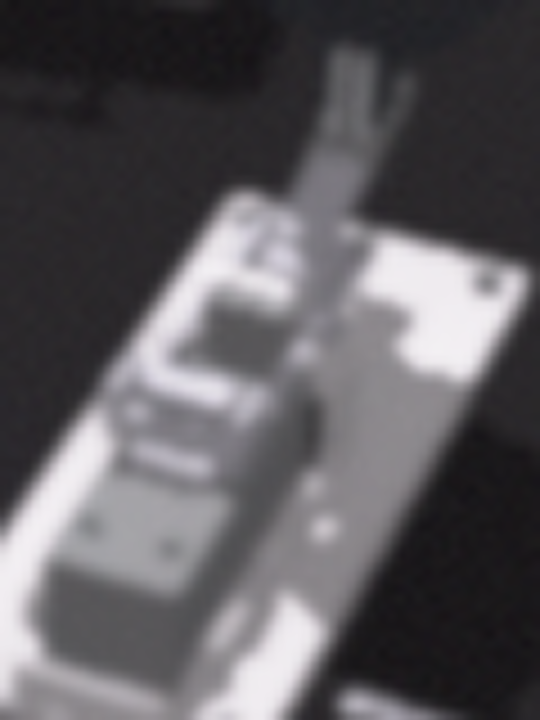

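View pics/t17.png

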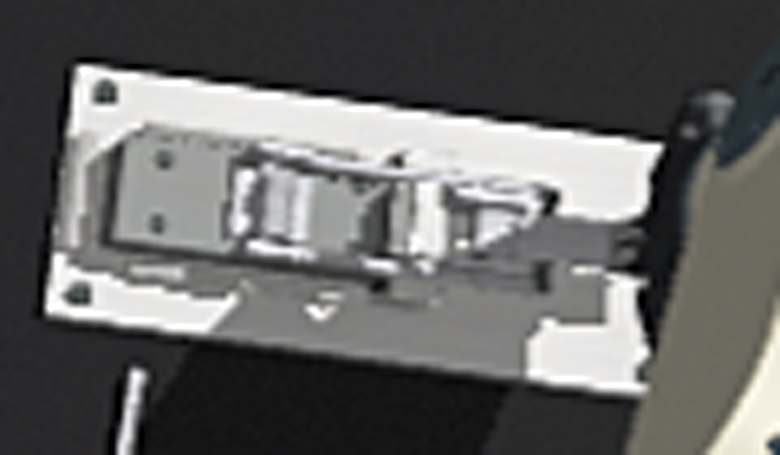

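In the top crop the bar (240,205) is behind the keeper stem (285,200). I'll carry on pressing down.

```bash
python3 - <<'E'
from h import *
def tp(cx,cz): return (dk(cx+11,0,cz+17)).tolist()
def corner(th,r=80):
    t=np.radians(th);return -35+r*np.cos(t)+4.5*np.sin(t),70+r*np.sin(t)-4.5*np.cos(t)
def go(P,m):
    bot.servo_line(P,velocity=.05);o=get_obs();F=np.array(o["wrist_force"]);print(m,"Fu %.1f Fv %.1f Fz %.1f z%.4f"%(F@u,F@v,F[2],o["position"][2]),"t%.1f"%o["time_s"]);return F[2]
for th in (170,174,177,180): 
    if go(tp(*corner(th)),th)>22: break
else:
  x,z=corner(180)
  for k in range(10):
    z-=1.0
    if go(tp(x,z),z)>15: break
b=cam("side");save(b,"s18.png",(320,110,380,190),9)
E
```

```text
170 Fu 0.5 Fv 0.5 Fz -0.2 z0.1049 t41.0
174 Fu -0.4 Fv 0.3 Fz -0.3 z0.0994 t41.2
177 Fu -1.1 Fv -0.9 Fz 0.1 z0.0954 t41.5
180 Fu 0.3 Fv 0.4 Fz 2.0 z0.0916 t41.7
73.50000000000001 Fu 0.8 Fv 1.3 Fz 10.0 z0.0915 t42.0
72.50000000000001 Fu 1.3 Fv 4.7 Fz 18.0 z0.0913 t42.2
```

View pics/s18.png

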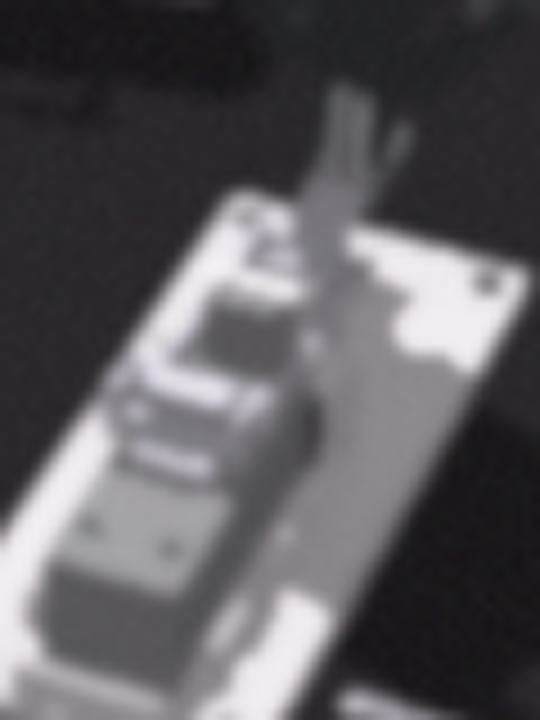

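Hard stop at the level position. I'll lift off and check.

```bash
python3 - <<'E'
from h import *
p=np.array(get_obs()["position"])
bot.servo_line((p+[0,0,.12]).tolist(),velocity=.2)
q=p+[0,0,.25]-.25*u; q[0]=.40
bot.servo_line(q.tolist(),velocity=.4);st()
a=cam("top");b=cam("side")
np.save("top4.npy",a,allow_pickle=True);np.save("side4.npy",b,allow_pickle=True)
save(a,"t19.png",(370,165,480,225),7);save(b,"s19.png",(310,110,380,200),6.5)
E
```

```text
t43.9 p [ 0.4001 -0.569   0.3392] F [ 0.3  0.2 -0.4] w-0.0002
```

View pics/t19.png

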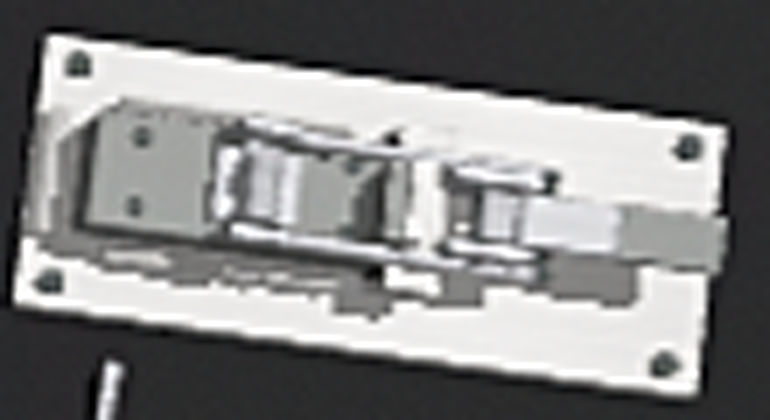

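View pics/s19.png

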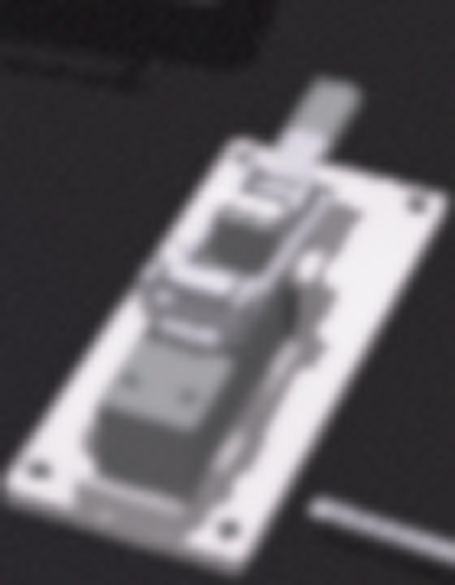

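```bash
python3 - <<'E'
from h import *
a=np.load("top4.npy",allow_pickle=True).item();b=np.load("side4.npy",allow_pickle=True).item()
def C(pts,s,o): return np.array(pts,float)/s+np.array(o)-0.5+0.5/s
Dt=np.array([.5371,-.2199,0])
for n,p,z in(("bar",(228,185),.076),("rear1",(110,100),.062),("rear2",(90,225),.062),("lever tip",(720,243),.0745),("stem top L",(250,175),.092),("stem top R",(298,180),.092)):
    q=onplane(a,C([p],7,(370,165)),z)[0]-Dt;print(n,(q@u*1e3).round(1),(q@v*1e3).round(1))
bp=C([(187,335)],6.5,(310,110))[0]
X,e=tri(a,C([(228,185)],7,(370,165))[0],b,bp);print("bar tri",((X-DO)@u*1e3).round(1),X[2],e)
save(a,"t20.png",(385,170,445,215),12);save(b,"s20.png",(325,135,365,175),14)
E
```

```text
bar 73.9 2.6
rear1 125.7 -28.0
rear2 127.4 25.9
lever tip -133.9 -1.5
stem top L 68.1 -1.0
stem top R 48.1 -1.7
bar tri 72.0 0.06228376410428016 0.0005700712973159843
```

View pics/t20.png

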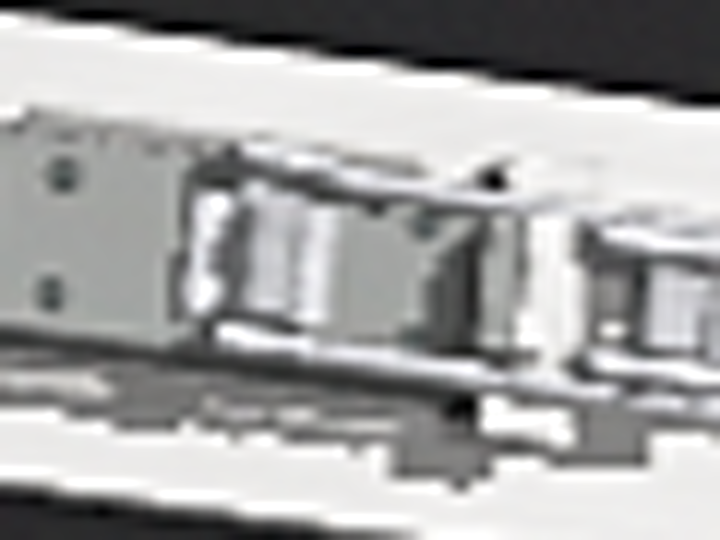

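View pics/s20.png

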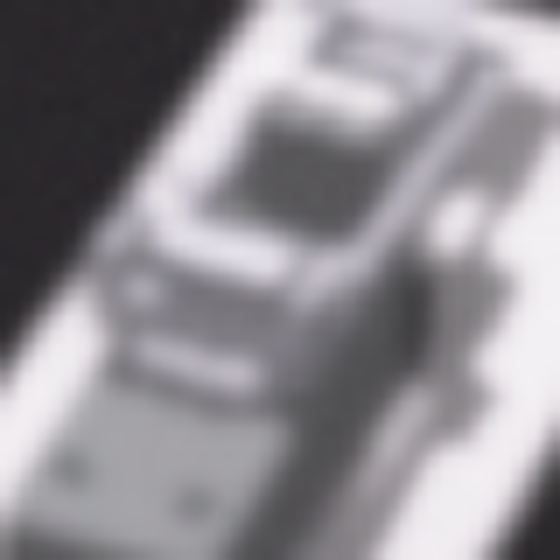

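```bash
python3 - <<'E'
from h import *
a=np.load("top4.npy",allow_pickle=True).item();b=np.load("side4.npy",allow_pickle=True).item()
for n,c,box,s,o in(("t21",a,(385,170,445,215),12,(.5371,-.2199,0)),("s21",b,(325,135,365,175),14,(.535,-.2175,0))):
    f=cv2.resize(c["frame"][box[1]:box[3],box[0]:box[2],::-1],None,fx=s,fy=s,interpolation=cv2.INTER_CUBIC)
    for (x,y,z),col in(((62,25,74),(0,0,255)),((62,-25,74),(0,0,255)),((130,25,62),(0,255,0)),((130,-25,62),(0,255,0)),((54,25,74),(255,0,0)),((54,-25,74),(255,0,0)),((63,15,92),(255,0,255)),((63,-15,92),(255,0,255)),((0,35,58),(0,160,255)),((0,-35,58),(0,160,255)),((10,16,88),(255,255,0)),((10,-16,88),(255,255,0))):
        q=(proj(c,[np.array(o)+u*x/1e3+v*y/1e3+zz*z/1e3])[0]+.5-np.array(box[:2]))*s
        cv2.circle(f,tuple(int(k) for k in q),4,col,-1)
    cv2.imwrite(f"pics/{n}.png",f)
E
```

```text
(no output)
```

View pics/t21.png

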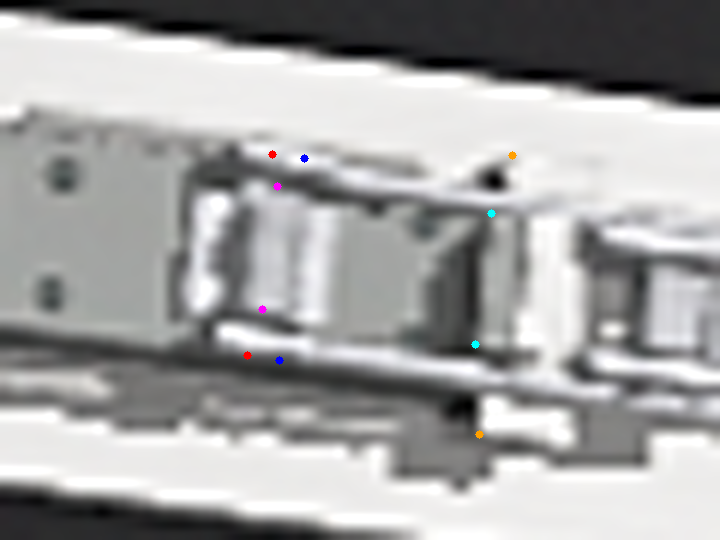

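View pics/s21.png

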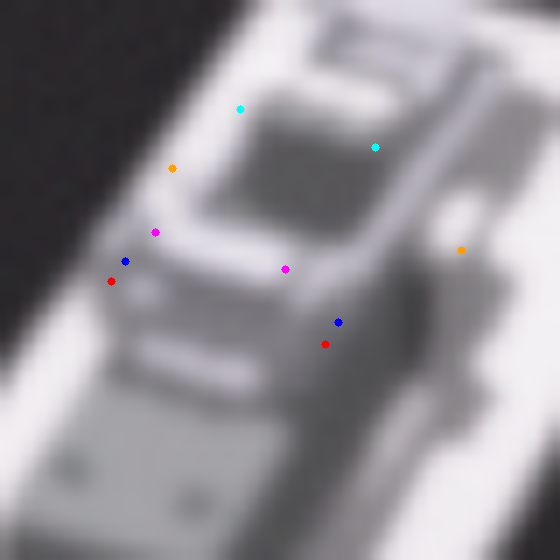

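```bash
python3 - <<'E'
from h import *
b3=np.load("side3.npy",allow_pickle=True).item()["frame"];b4=np.load("side4.npy",allow_pickle=True).item()["frame"]
f=np.hstack([cv2.resize(x[138:178,322:362,::-1],None,fx=10,fy=10,interpolation=cv2.INTER_CUBIC) for x in(b3,b4)])
cv2.imwrite("pics/cmp.png",np.clip(f*1.2,0,255).astype(np.uint8))
# block shift: phase correlation on rear-top patch (screw holes)
g3=cv2.cvtColor(b3,cv2.COLOR_RGB2GRAY).astype(np.float32);g4=cv2.cvtColor(b4,cv2.COLOR_RGB2GRAY).astype(np.float32)
for y0,y1,x0,x1 in((162,184,322,346),(185,203,308,350)):
    p,q=g3[y0:y1,x0:x1],g4[y0:y1,x0:x1];print(cv2.phaseCorrelate(p,q,cv2.createHanningWindow((x1-x0,y1-y0),cv2.CV_32F)))
c=cam("side");print(proj(c,[dk(125,0,62),dk(122.4,0,62)]))
E
```

```text
((0.40571451619113574, -0.6185180111947233), 1.0020899582240317)
((0.5748177020922789, 0.07376311946059921), 0.9637513584560818)
[[331.91356666 171.6502304 ]
 [332.2485197  171.12670492]]
```

View pics/cmp.png

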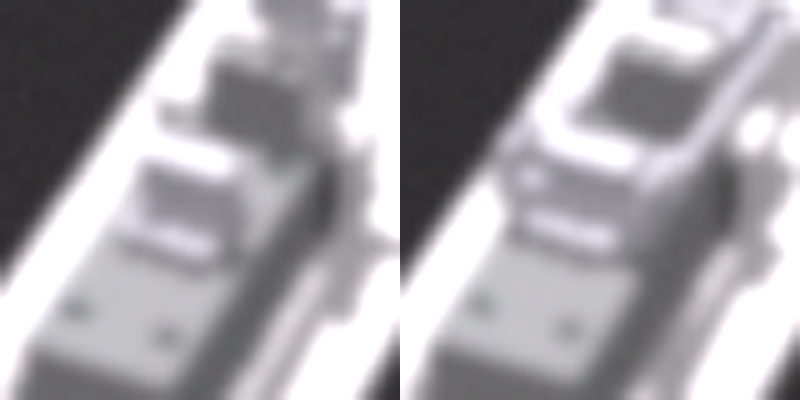

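The block moved about 3 mm towards the bulkhead when the lever closed (2.6 to 3 mm expected). The bar is in the notch behind the stem, the lever is level, and the arm is clear, so I'll hand in.

```bash
python3 - <<'E'
from h import *
st();print(hand_in())
E
```

```text
t44.1 p [ 0.4009 -0.5685  0.3399] F [ 0.1 -0.3 -0.6] w0.0002
the job is handed in; nothing more can be done
None
```

The job is done and handed in at 44 s of the 72 s allowed; `hand_in()` reports no verdict.

- **Laying down:** I gripped the block with a tilted tool, laid it on the mat keeper up, and let go of it there.
- **Docking:** I took it again from above and found the bulkhead with a gentle touch, about 8 N. I then lowered it into the cradle, keeper up and port end to the latch.
- **Latching:** I swung the loop over by its cheeks and dropped the bar behind the keeper. Then I pressed the lever down to its stop with about 18 N.

**Last checks:**
- **Lever:** it lies level and stays shut with the arm withdrawn. Its tip measured 134 mm behind the bulkhead, against 135 mm nominal.
- **Block:** comparing pictures, it moved about 3 mm towards the bulkhead when the lever closed, as expected.
- **Loop:** it lies around the keeper, with its bar behind the stem and not on top of it.
- **Contact:** the robot is clear of everything. I touched none of the bystanders, but took no separate last picture of them.

**Less certain:**
- **Closing force:** I read only about 2.5 N at most, against the 6 N described. That was sampled every 10 degrees, so a peak may have been missed.
- **Bar position:** one triangulation put the bar at 72 mm from the bulkhead, against 62 mm nominal. I took that to be the rear edge of the keeper's foot, wrongly picked, since the loop's outline fits a bar at about 61 mm.
- **Spring stretch:** I couldn't measure it directly.

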